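# Move a tub carriage to its serving place and lock its brake lever

## Robot

A 6-joint arm with a two-finger parallel gripper is mounted at the origin on the work surface. World frame = base frame: x ahead of the robot, y to its left, z up, the work surface at z = 0. Lengths are in m, angles in rad, forces in N, time in s.
With the tool pointing down it reaches from about 0.375 to 0.75 m from the base axis. Payload 9 kg.
Tool frame: the origin (TCP) lies midway between the tips of the shut fingers; the grasp point (between the pads) lies 19 mm behind it (ctrl.tcp_to_grasp is the z of the grasp point in the tool frame, in m); z points along the fingers, y is the line along which they close (so a half turn about z gives the same grasp; the last joint's range is limited). The gripper opens to 85 mm and grips with 20 to 120 N. Pads are 22 mm wide; open, the fingers measure 114 mm over their backs; the gripper's body (76 mm by 85 mm) begins 54 mm behind the grasp point. The pads swing forward as they close: fully open they stand 13 mm farther back than shut.
Start: joints at [-1.491, 0.104, 0.097, 1.564, 0, 1.353], TCP at [0.176, -0.574, 0.231] pointing down, gripper open.
Joint ranges: [-2.99, 2.99], [-0.84, 1.86], [-1.1, 1.16], [-1.84, 2.11], [-1.51, 1.56], [-3.14, 3.14]. Speed limits (rad/s): [2.22, 2.22, 2.57, 3.14, 3.14, 3.14].

## Interface

Orientations are given as a 3x3 rotation matrix whose columns are the frame's x, y, z axes.
In Python, from plant import status, snapshot, job, ctrl gives the robot as it stands.
- The arm moves only by the tool apply_moves, never from a script. Its argument "motion" is a list of rows, each a list of 2 entries, a list of its own where there are three numbers: the shift along the tool's x, y, z in mm, then the turn about the tool's z in rad. In form: [[[x, y, z], twist], ...]. A call has 1 to 10 rows; each row is the pose to reach, as a shift and turn from the pose commanded when the call began, along the tool's axes at that moment; what a row does not reach only later rows make up. A row lasts 1/8 s, in which the tool goes at most 62.5 mm and 10.7 degrees, less where a joint would pass 70% of its speed; a pose out of reach is approached as far as the arm can. A call with a gripper value outside its range is refused whole. "claw" is the closure, from -1 (fully open) to 1 (shut), set as the call begins (left out, the last holds). The fingers move at their own pace and stop on an object; "force" is the grip in N (left out, the last holds). Time passes only in rows, so rows that repeat a pose let the fingers close. It gives the time, the measured TCP pose, the force, the opening and the grip force at its end, in the units of the state.
- status.observe(): the state, without advancing time (a new reading comes with each control period).
- snapshot(name): name is "scene" or "top" or "wrist"; returns a dict with "img" (480x640x3 uint8, blue, green, red), "mtx" (3x3 intrinsics, pixels), "k1" (the pictures are not rectified: a ray, as slopes to the right and down, at radius r is drawn at 1 + k1 r^2 times it, then the intrinsics apply), "R" (3x3) and "t" (3): a world point X has camera coordinates R X + t. Camera axes: x right, y down, z forward; pixel columns grow to the right and rows downward; lengths in m; the calibration is good to about 2 mm. A picture is of the moment at which its call begins. There is no depth.
- job.job_done(): hands the job in; it is judged then, once.
The state is a dict: "t": time; "joint_pos": joint angles; "dq": joint speeds; "joint_torque": joint torques, N m; "position": TCP position; "orientation": TCP orientation; "contact_force": force on the tool from outside, world axes, zero at the start; "torque": the same for the moment, N m; "width": finger opening in m; "grip_force": force on a finger pad.
Only numpy, scipy, OpenCV 4.12 (cv2) and the standard library are available. Lean on these libraries where they do the work, as an engineer would, in place of code of your own. Each camera call takes 0.05 s, during which the arm holds its last target. There are 200 camera calls.

## Task

The sliding carriage with the two lidded tubs is parked at the right-hand end of its rails with its brake lever pushed down. Flick the lever up to release it, slide the carriage along to the serving catch on the front bar, feel for the slot there with the lever's tooth and push the lever fully down so that the carriage is locked in the catch. Do not force or wrench the lever, and leave the egg cup, the jar and the saucers where they are.

Things in the scene. Friction and masses are not known exactly. Their poses are not given: they have to be found in the camera images.
- rail: Fixed rail fixture: two round rails along y, a black block at each end, 468 mm long in all, and a low dark bar (30 mm wide, 14 mm high) in front at x = -150 mm. Origin on the counter under the middle of the rails; +y runs along the rails away from the parked end, -x faces the robot. Place and angle vary.
- carriage: Aluminium deck 180 x 160 mm (x, y) with two lidded tubs, top 126 mm above the counter, sliding on the rails (friction about 2.5 N). Origin at counter height under its middle, axes as the rail's. Starts at rail y = -130 mm with the lever's tooth in the parking catch, a slotted strip like the serving catch's; can go to +130 mm. It can be pulled along by the lever.
- brake_lever (a joint): Brake lever angle in rad: 0 = fully down (level, tooth at the bottom of a slot), grows as the handle rises, stop at 0.75. It stays where it is left (friction 2 to 3 N at the handle). Above 0.3 the tooth is clear of the catches; resting on the flat top of a catch it reads 0.22 to 0.26 (handle about 27 mm above fully down); in the slot it goes down to 0.
- lever_hinge (a point): Hinge line of the lever, parallel to the rail's y, at the front of the carriage: 98 mm in front (-x) of the carriage origin and 70 mm above the counter. A flat steel arm 16 mm wide runs from it towards the robot to the handle, 115 mm from the hinge.
- tooth (a point): Foot of the tooth under the lever arm, 52 mm from the hinge towards the handle and 35 mm below the arm; 9 mm wide along y, rounded. It lies at the carriage origin's y.
- handle (a point): Centre of the lever's handle: a black roller 18 mm in diameter and 40 mm long, along the rail's y, at the lever's end; free on all sides, 70 mm above the counter when fully down. It can be pinched by its ends or across, pulled up, pushed down, and used to pull the carriage. More than about 25 N on it is forcing the lever; 10 N is plenty.
- catch: Serving catch clamped on the front bar, immovable: a steel strip 96 mm long (y), 30 mm wide, flat top 47 mm above the counter, with one cross slot 12.5 mm wide, 12 mm deep. Origin at counter height under its base's middle, axes as the rail's. The strip is adjustable: the slot's middle lies anywhere within 16 mm either way along y of this origin and must be felt for.
- egg_cup: White egg cup with a brown egg, 48 mm in diameter, 73 mm high; origin at the centre of its underside. Bystander.
- jar: Glass jar with a white cap, 72 mm in diameter, 100 mm high; origin at the centre of its underside. Bystander.
- saucers: Stack of four white saucers, 120 mm in diameter, 34 mm high; origin at the centre of its underside. Bystander.

How it is judged:
By the outcome, as a careful person would: the job done as asked, in the order asked, and still so for the second after the job is handed in, with the robot touching nothing.
It also fails if it takes over 67 s, if anything falls off the work surface, if the arm or the gripper's body presses on something with over 40 N, if the wrist force passes 120 N, or if a joint passes its speed limit or range.

## Working session

There is one attempt and no reset: what is moved stays moved. The work goes in short steps, Python scripts to look and compute and a tool call to move; the robot and the scene stay as the last step left them, time stands still between calls to the robot, and variables do not carry over. Pictures are saved under pics/ and viewed, at most 10 in all, crops included, and the job is handed in when it is done.

Besides the shell and the picture viewer there is one more tool, called as name([rows], argument=value, ...), one row to a line, values as JSON. apply_moves: Moves the arm, as the interface text tells. Its arguments: {"type":"object","properties":{"motion":{"type":"array","items":{"type":"array"}},"claw":{"type":"number"},"force":{"type":"number"}},"required":["motion"]}

```bash
mkdir -p pics; python3 - <<'E'
from plant import status,snapshot,job,ctrl
import cv2,numpy as np
np.set_printoptions(precision=4,suppress=True)
for n in ("scene","top"):
    s=snapshot(n); cv2.imwrite(f"pics/{n}.png",s["img"]); print(n,s["mtx"],s["k1"],s["R"],s["t"])
o=status.observe(); print(o["t"],o["position"],o["orientation"],o["width"],ctrl.tcp_to_grasp)
E
cat > h.py <<'E'
import numpy as np,cv2
from plant import snapshot,status
np.set_printoptions(precision=4,suppress=True)
def ray(s,px):
    k=s["k1"]; u=np.linalg.solve(s["mtx"],[px[0],px[1],1])[:2]; r=u.copy()
    for _ in range(30): r=u/(1+k*(r@r))
    R=np.array(s["R"]);d=R.T@np.array([*r,1]); c=-R.T@np.array(s["t"]); return c,d/np.linalg.norm(d)
def onz(s,px,z):
    c,d=ray(s,px); return c+d*(z-c[2])/d[2]
def tri(rs):
    A=0;b=0
    for c,d in rs: P=np.eye(3)-np.outer(d,d);A=A+P;b=b+P@c
    X=np.linalg.solve(A,b); return X,[np.linalg.norm((np.eye(3)-np.outer(d,d))@(X-c)) for c,d in rs]
def proj(s,X):
    p=np.array(s["R"])@X+np.array(s["t"]); r=p[:2]/p[2]; r=r*(1+s["k1"]*(r@r)); return (np.array(s["mtx"])@[*r,1])[:2]
E
```

```text
scene [[588.066    0.     315.6647]
 [  0.     588.066  230.0017]
 [  0.       0.       1.    ]] -0.020370947411416984 [[ 0.8693  0.4939 -0.0206]
 [ 0.255  -0.4838 -0.8372]
 [-0.4235  0.7225 -0.5465]] [-0.5183 -0.078   1.535 ]
top [[460.0126   0.     315.1459]
 [  0.     460.0126 240.7133]
 [  0.       0.       1.    ]] -0.04511052365273841 [[-0.0115 -0.9995 -0.0296]
 [-0.9823  0.0168 -0.1866]
 [ 0.187   0.0269 -0.982 ]] [0.0352 0.5806 0.7727]
0.1 [ 0.176  -0.5733  0.2306] [[ 0.956   0.2934 -0.0001]
 [ 0.2934 -0.956   0.0012]
 [ 0.0003 -0.0012 -1.    ]] 0.0854195589725561 -0.0187
```

View pics/scene.png

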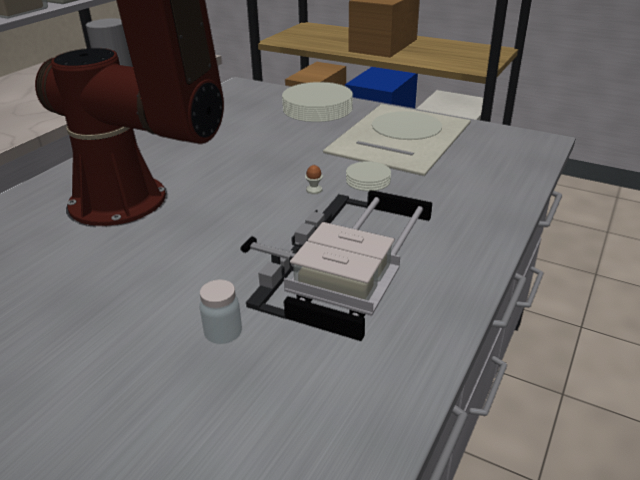

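View pics/top.png

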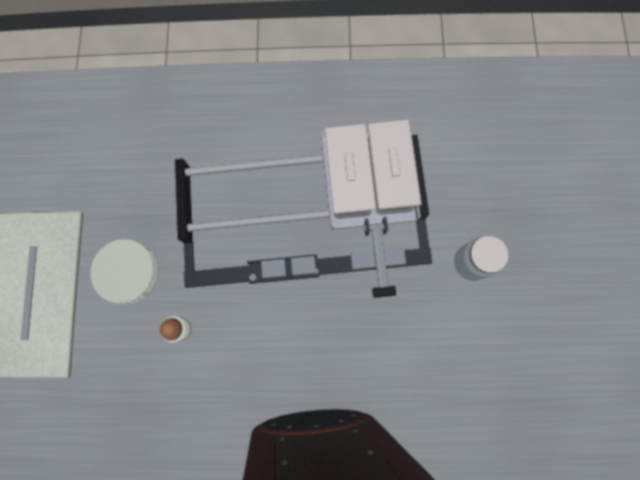

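The scene picture shows the carriage at the near end with its handle at about (249,244). The top picture shows the handle at (384,292), the serving catch at about u 248–318, v 268, and the egg cup at (174,329), which is near the handle's path. I'll enlarge both.

```bash
python3 - <<'E'
import cv2,numpy as np
t=cv2.imread("pics/top.png");s=cv2.imread("pics/scene.png")
a=cv2.resize(t[225:325,220:420],(800,400),interpolation=cv2.INTER_CUBIC)   # x4
b=cv2.resize(s[190:310,230:350][:50*1],(0,0),fx=1,fy=1)
b=cv2.resize(s[200:300,230:362],(0,0),fx=6,fy=6,interpolation=cv2.INTER_CUBIC)
cv2.imwrite("pics/tc.png",a);cv2.imwrite("pics/sc.png",b)
E
```

```text
(no output)
```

View pics/tc.png

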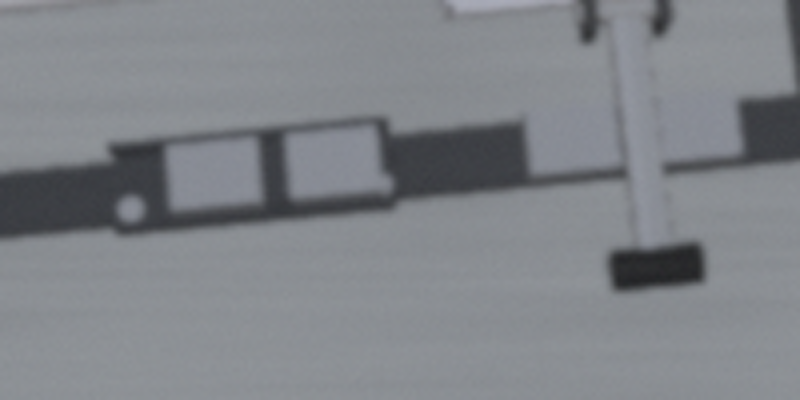

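View pics/sc.png

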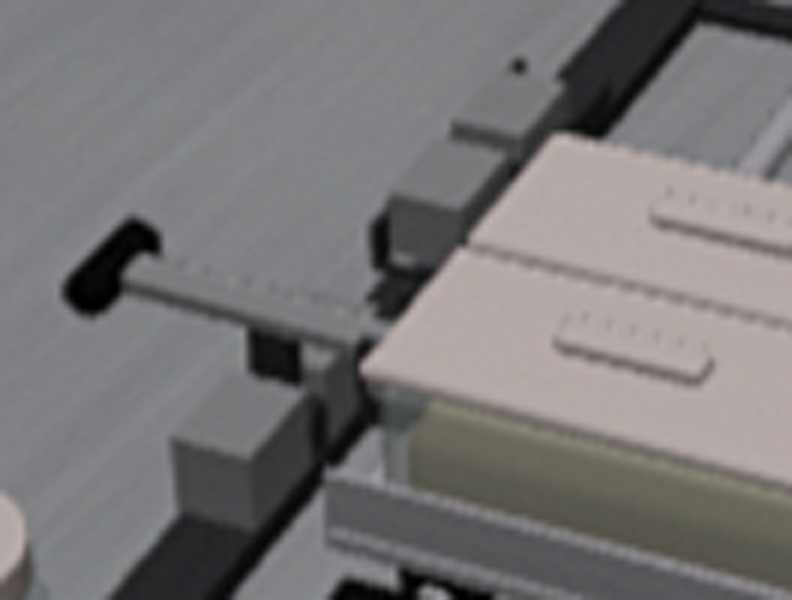

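```bash
python3 - <<'E'
from h import *
S=snapshot("scene");T=snapshot("top")
t=lambda x,y:((x+.5)/4-.5+220,(y+.5)/4-.5+225)
q=lambda x,y:((x+.5)/6-.5+230,(y+.5)/6-.5+200)
H,e=tri([ray(T,t(657,267)),ray(S,q(110,267))]);print("handle",H,e)
L,e=tri([ray(T,t(274,168)),ray(S,q(480,139))]);print("slot",L,e)
# rail direction from top: bar z=.014 front edges; strip edges z=.047
for n,a,b,z in [("barfront(full)",(186,287),(431,263),.014),("rail1",(189,228),(329,214.5),None),]:
    if z is None: z=.05
    A,B=onz(T,a,z),onz(T,b,z);d=A-B;print(n,A,B,np.arctan2(d[1],d[0])*57.3,np.linalg.norm(d))
A,B=onz(T,t(611,270),.07),onz(T,t(703,263),.07);d=A-B;print("handle dir",np.arctan2(d[1],d[0])*57.3,np.linalg.norm(d))
A,B=onz(T,t(168,213),.047),onz(T,t(385,195),.047);d=A-B;print("strip",A,B,np.arctan2(d[1],d[0])*57.3,np.linalg.norm(d))
print("parking slot/tooth line", onz(T,t(636,138),.07),"hinge",onz(T,t(625,18),.07))
for n,p,z in [("egg",(174,329),.06),("jar",(488,254),.1),("saucer",(124,271),.034)]: print(n,onz(T,p,z))
o=status.observe();print(o["position"],o["t"])
E
```

```text
handle [ 0.4871 -0.0907  0.0726] [np.float64(0.00013383891364091542), np.float64(0.00013383891364091686)]
slot [0.5367 0.077  0.0453] [np.float64(0.0007565176520606203), np.float64(0.000756517652060635)]
barfront(full) [0.5045 0.2718 0.014 ] [ 0.5429 -0.1876  0.014 ] 94.7789256822866 0.4609762607972257
rail1 [0.6099 0.2593 0.05  ] [0.6304 0.0012 0.05  ] 94.56272890242387 0.25896888805573126
handle dir 93.47576496168048 0.039801151870482714
strip [0.5162 0.1242 0.047 ] [0.5229 0.0265 0.047 ] 93.93572719416443 0.09791008027100243
parking slot/tooth line [ 0.5436 -0.0841  0.07  ] hinge [ 0.5973 -0.0812  0.07  ]
egg [0.4269 0.276  0.06  ]
jar [ 0.5448 -0.2651  0.1   ]
saucer [0.5338 0.3842 0.034 ]
[ 0.1761 -0.5734  0.2308] 0.2
```

The handle and slot triangulate to their expected heights (about 72 and 45 mm) with residuals under 1 mm. The carriage has to travel about 163 mm along a rail direction of about 94.5°. I'm moving above the handle.

apply_moves([
  [[50, -42, 6], 0.05],
  [[100, -84, 12], 0.1],
  [[148, -125, 20], 0.15],
  [[196, -166, 28], 0.2],
  [[245, -207, 36], 0.22],
  [[294, -248, 44], 0.22],
  [[342, -289, 52], 0.22],
  [[388, -328, 60], 0.22],
  [[425, -358, 60], 0.22],
  [[439, -370, 60], 0.22],
], claw=-1, force=20)

```text
t: 1.45
position: [0.4881, -0.0881, 0.1709]
orientation: [[0.997, 0.081, -0.0], [0.081, -0.997, 0.001], [-0.0, -0.001, -1.0]]
contact_force: [-0.1, -1.1, 0.6]
width: 0.0854
grip_force: 0.0
```

apply_moves([
  [[0, 0, 0], 0],
  [[0, 0, 0], 0],
])

```text
t: 1.7
position: [0.4869, -0.0916, 0.1712]
orientation: [[0.997, 0.077, -0.0], [0.077, -0.997, -0.0], [-0.0, 0.0, -1.0]]
contact_force: [0.7, 0.1, 0.5]
width: 0.0853
grip_force: 0.0
```

```bash
python3 - <<'E'
from h import *
W=snapshot("wrist");cv2.imwrite("pics/w1.png",W["img"])
o=status.observe();print(o["position"],o["orientation"],o["t"],o["contact_force"])
print(proj(W,np.array([.4871,-.0907,.0726])),proj(W,np.array([.5367,.077,.046])))
E
```

```text
[ 0.4868 -0.0919  0.1713] [[ 0.9971  0.0767 -0.0001]
 [ 0.0767 -0.9971 -0.0003]
 [-0.0001  0.0003 -1.    ]] 1.75 [ 0.2971 -0.707  -0.0299]
[325.336  244.0853] [104.6057 152.7759]
```

View pics/w1.png

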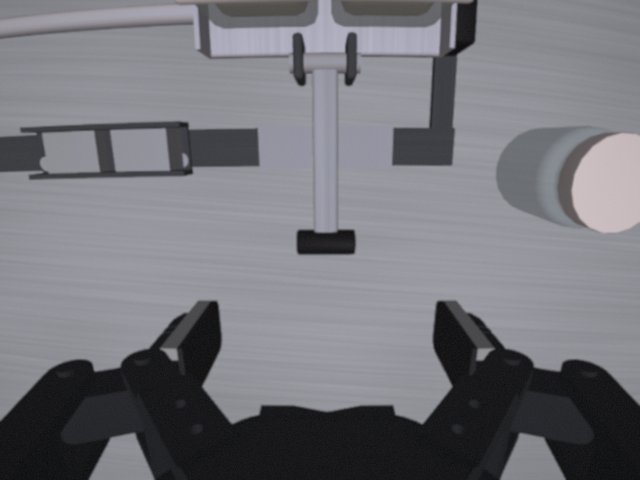

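In the wrist picture the handle is at (326,242) and the slot at (105,151), both within 2 px of prediction. Next I descend and pinch the handle by its ends.

apply_moves([
  [[0, 1, 40], 0],
  [[0, 1, 80], 0],
  [[0, 1, 105], 0],
  [[0, 1, 119], 0],
  [[0, 1, 119], 0],
  [[0, 1, 119], 0],
])

```text
t: 2.5
position: [0.4879, -0.0927, 0.0536]
orientation: [[0.997, 0.077, 0.002], [0.077, -0.997, -0.001], [0.001, 0.001, -1.0]]
contact_force: [0.5, -1.8, 0.6]
width: 0.0859
grip_force: 0.0
```

apply_moves([
  [[0, 0, 0], 0],
  [[0, 0, 0], 0],
  [[0, 0, 0], 0],
  [[0, 0, 0], 0],
  [[0, 0, 0], 0],
  [[0, 0, 0], 0],
], claw=1, force=20)

```text
t: 3.25
position: [0.4875, -0.0921, 0.0525]
orientation: [[0.997, 0.078, 0.001], [0.078, -0.997, -0.0], [0.001, 0.0, -1.0]]
contact_force: [1.7, 0.4, 1.8]
width: 0.0396
grip_force: 27.1
```

The grip is on at 39.6 mm. I'm lifting along the arc to about 0.45 rad.

apply_moves([
  [[0.3, 0, -8], 0],
  [[1, 0, -16], 0],
  [[2.5, 0, -24], 0],
  [[4.5, 0, -32], 0],
  [[7, 0, -40], 0],
  [[9, 0, -45], 0],
  [[11.4, 0, -50], 0],
  [[11.4, 0, -50], 0],
  [[11.4, 0, -50], 0],
])

```text
t: 4.38
position: [0.4985, -0.0912, 0.1026]
orientation: [[0.997, 0.078, -0.0], [0.078, -0.997, -0.0], [-0.0, 0.0, -1.0]]
contact_force: [-3.0, 0.7, 1.5]
width: 0.0396
grip_force: 25.2
```

apply_moves([
  [[0, -5, 0], 0],
  [[0, -20, 0], 0],
  [[0, -40, 0], 0],
  [[0, -60, 0], 0],
  [[0, -80, 0], 0],
  [[0, -100, 0], 0],
  [[0, -120, 0], 0],
  [[0, -138, 0], 0],
  [[0, -150, 0], 0],
  [[0, -156, 0], 0],
])

```text
t: 5.62
position: [0.4856, 0.0649, 0.1023]
orientation: [[0.997, 0.078, -0.001], [0.078, -0.997, -0.001], [-0.002, 0.001, -1.0]]
contact_force: [-5.6, -3.5, 3.8]
width: 0.0394
grip_force: 25.5
```

apply_moves([
  [[0, 0, 0], 0],
  [[0, 0, 0], 0],
  [[0, 0, 0], 0],
])

```text
t: 6.0
position: [0.4855, 0.0652, 0.1022]
orientation: [[0.997, 0.078, -0.002], [0.078, -0.997, 0.001], [-0.002, -0.001, -1.0]]
contact_force: [-6.4, 2.5, 4.7]
width: 0.0396
grip_force: 25.5
```

```bash
python3 - <<'E'
from h import *
W=snapshot("wrist");T=snapshot("top")
a=cv2.resize(T["img"][210:310,220:420],(800,400),interpolation=cv2.INTER_CUBIC)
cv2.imwrite("pics/c2.png",np.vstack([a,cv2.resize(W["img"][:160,160:560],(800,320))[:200]]))
o=status.observe();print(o["position"],o["t"],o["contact_force"])
u=np.array([-.078,.997]);print((o["position"][:2]-np.array([.4985,-.0912]))@u)
E
```

```text
[0.4855 0.0652 0.1022] 6.1 [-6.2701  2.2713  3.5365]
0.15697834475084574
```

View pics/c2.png

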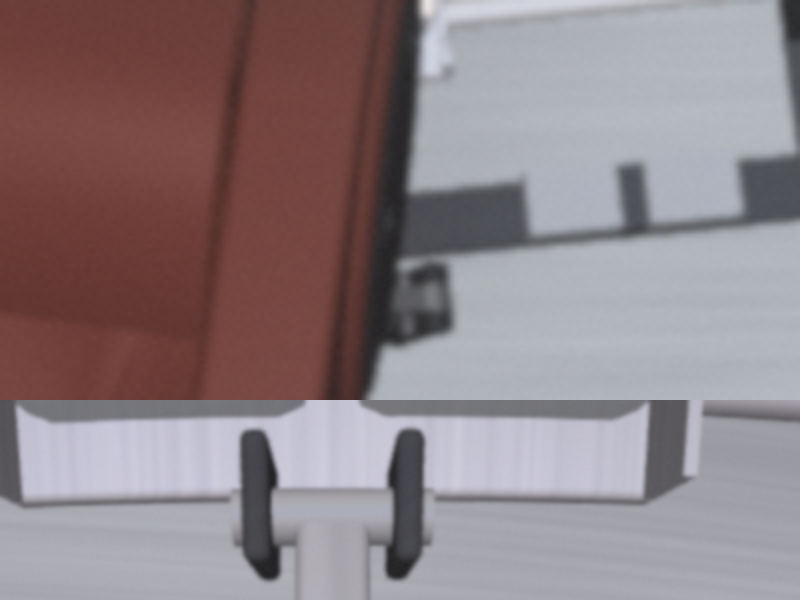

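The carriage has followed: the hinge and deck are centred over the grip. The parking slot, now uncovered, is at (631,197) in the crop. The spacing between the two slots gives the exact travel.

```bash
python3 - <<'E'
from h import *
T=snapshot("top")
A=onz(T,((631.5)/4-.5+220,197.5/4-.5+210),.047)
B=onz(T,((274.5)/4-.5+220,168.5/4-.5+225),.047)
d=B-A;print(A,B,np.linalg.norm(d),np.arctan2(d[1],d[0])*57.3)
E
```

```text
[ 0.5474 -0.0844  0.047 ] [0.5359 0.0764 0.047 ] 0.16126293324403237 94.10990949836193
```

Estimated travel is 161–163.5 mm and the carriage is at 157. I'm lowering onto the catch's flat top just short of the slot.

apply_moves([
  [[-2, 0, 4], 0],
  [[-4, 0, 8], 0],
  [[-5.5, 0, 12], 0],
  [[-7, 0, 16], 0],
  [[-8, 0, 19], 0],
  [[-9, 0, 21], 0],
  [[-9, 0, 21], 0],
  [[-9, 0, 21], 0],
])

```text
t: 7.15
position: [0.4781, 0.0636, 0.0813]
orientation: [[0.997, 0.078, 0.001], [0.078, -0.997, 0.0], [0.001, -0.0, -1.0]]
contact_force: [5.1, 3.0, -0.8]
width: 0.0398
grip_force: 25.6
```

apply_moves([
  [[-0.3, 0, 1], 0],
  [[-0.5, 0, 2], 0],
  [[-0.5, 0, 2], 0],
])

```text
t: 7.52
position: [0.4775, 0.0635, 0.0794]
orientation: [[0.997, 0.078, 0.001], [0.078, -0.997, -0.0], [0.001, 0.0, -1.0]]
contact_force: [5.1, 2.4, 1.6]
width: 0.0395
grip_force: 25.9
```

apply_moves([
  [[0, 0, 0.5], 0],
  [[0, 0, 1], 0],
  [[0, 0, 1], 0],
])

```text
t: 7.9
position: [0.4771, 0.0635, 0.0783]
orientation: [[0.997, 0.078, 0.0], [0.078, -0.997, -0.0], [0.0, 0.0, -1.0]]
contact_force: [4.0, 2.2, 1.5]
width: 0.0396
grip_force: 26.0
```

apply_moves([
  [[0.2, 0, 0.5], 0],
  [[0.3, 0, 1], 0],
  [[0.5, 0, 2], 0],
  [[0.5, 0, 2], 0],
])

```text
t: 8.4
position: [0.4767, 0.0635, 0.0767]
orientation: [[0.997, 0.078, -0.002], [0.078, -0.997, -0.001], [-0.002, 0.0, -1.0]]
contact_force: [-3.5, 1.8, 10.6]
width: 0.0394
grip_force: 27.1
```

The tooth is resting on the flat top (10 N, 24 mm above fully down). I'm easing off a little and sliding to feel for the slot.

apply_moves([
  [[0, 0, -0.4], 0],
  [[0, -1, -0.4], 0],
  [[0, -2, -0.4], 0],
  [[0, -3, -0.4], 0],
  [[0, -3, -0.4], 0],
])

```text
t: 9.02
position: [0.4765, 0.0663, 0.0766]
orientation: [[0.997, 0.077, -0.002], [0.077, -0.997, -0.001], [-0.002, 0.001, -1.0]]
contact_force: [-1.8, 0.8, 5.5]
width: 0.0393
grip_force: 26.4
```

apply_moves([
  [[0, -0.5, 0], 0],
  [[0, -1, 0], 0],
  [[0, -1, 0], 0],
])

```text
t: 9.4
position: [0.4764, 0.067, 0.0764]
orientation: [[0.997, 0.077, -0.002], [0.077, -0.997, -0.001], [-0.002, 0.001, -1.0]]
contact_force: [-2.2, -3.1, 5.7]
width: 0.0394
grip_force: 26.4
```

apply_moves([
  [[0, -0.5, 0], 0],
  [[0, -1, 0], 0],
  [[0, -1, 0], 0],
])

```text
t: 9.78
position: [0.4763, 0.0685, 0.0763]
orientation: [[0.997, 0.078, -0.002], [0.078, -0.997, -0.0], [-0.002, 0.0, -1.0]]
contact_force: [-4.1, -3.7, 4.9]
width: 0.0394
grip_force: 26.4
```

apply_moves([
  [[-0.4, -0.5, 0.3], 0],
  [[-0.5, -1, 0.5], 0],
  [[-0.5, -1, 0.7], 0],
  [[-0.5, -1, 0.7], 0],
])

```text
t: 10.28
position: [0.4761, 0.0696, 0.0758]
orientation: [[0.997, 0.078, -0.001], [0.078, -0.997, -0.0], [-0.001, 0.0, -1.0]]
contact_force: [-5.1, -2.0, 3.5]
width: 0.0401
grip_force: 26.4
```

apply_moves([
  [[-0.2, -0.5, 0], 0],
  [[-0.2, -1, 0], 0],
  [[-0.2, -1, 0], 0],
])

```text
t: 10.65
position: [0.476, 0.0706, 0.0758]
orientation: [[0.997, 0.078, -0.001], [0.078, -0.997, 0.0], [-0.001, -0.0, -1.0]]
contact_force: [-4.8, -3.0, 2.9]
width: 0.0397
grip_force: 26.2
```

Vertical force fell even though the command is deeper, so the tooth is probably over the slot. Probing down.

apply_moves([
  [[-0.4, 0, 0.7], 0],
  [[-0.7, 0, 1.4], 0],
  [[-0.9, 0, 2], 0],
  [[-0.9, 0, 2], 0],
])

```text
t: 11.15
position: [0.4757, 0.0705, 0.0741]
orientation: [[0.997, 0.078, 0.001], [0.078, -0.997, 0.0], [0.001, -0.0, -1.0]]
contact_force: [0.2, 0.6, 3.3]
width: 0.0394
grip_force: 26.3
```

The handle goes down on lever friction alone, so the tooth is in the slot. I'm lowering further.

apply_moves([
  [[-0.3, 0, 2], 0],
  [[-0.6, 0, 4], 0],
  [[-0.9, 0, 6], 0],
  [[-1.1, 0, 8], 0],
  [[-1.1, 0, 8], 0],
])

```text
t: 11.78
position: [0.4742, 0.0704, 0.0656]
orientation: [[0.997, 0.078, -0.0], [0.078, -0.997, 0.0], [-0.0, -0.0, -1.0]]
contact_force: [0.9, -1.0, 1.0]
width: 0.0394
grip_force: 26.2
```

apply_moves([
  [[-0.2, 0, 2], 0],
  [[-0.4, 0, 4], 0],
  [[-0.6, 0, 6], 0],
  [[-0.7, 0, 8], 0],
  [[-0.8, 0, 10], 0],
  [[-0.8, 0, 11], 0],
  [[-0.8, 0, 11], 0],
])

```text
t: 12.65
position: [0.4733, 0.0703, 0.0547]
orientation: [[0.997, 0.078, -0.0], [0.078, -0.997, -0.0], [-0.0, 0.0, -1.0]]
contact_force: [-0.3, -0.5, 0.7]
width: 0.0401
grip_force: 26.6
```

apply_moves([
  [[0, 0, 0.5], 0],
  [[0, 0, 1], 0],
  [[0, 0, 1], 0],
])

```text
t: 13.02
position: [0.4733, 0.0703, 0.0539]
orientation: [[0.997, 0.078, -0.0], [0.078, -0.997, -0.0], [-0.0, 0.0, -1.0]]
contact_force: [-3.1, 0.4, 3.5]
width: 0.0396
grip_force: 26.9
```

apply_moves([
  [[0, 0, 0.5], 0],
  [[0, 0, 1], 0],
  [[0, 0, 1], 0],
])

```text
t: 13.4
position: [0.4733, 0.0703, 0.0528]
orientation: [[0.997, 0.078, -0.0], [0.078, -0.997, -0.0], [-0.0, 0.0, -1.0]]
contact_force: [-2.7, -1.9, 3.4]
width: 0.0397
grip_force: 26.8
```

apply_moves([
  [[0, 0, 0.5], 0],
  [[0, 0, 0.8], 0],
  [[0, 0, 0.8], 0],
])

```text
t: 13.78
position: [0.4734, 0.0703, 0.0521]
orientation: [[0.997, 0.078, -0.0], [0.078, -0.997, -0.0], [-0.0, 0.0, -1.0]]
contact_force: [-5.0, -0.6, 2.5]
width: 0.0391
grip_force: 26.9
```

apply_moves([
  [[-0.3, 0, 0.5], 0],
  [[-0.5, 0, 1], 0],
  [[-0.5, 0, 1.5], 0],
  [[-0.5, 0, 1.5], 0],
])

```text
t: 14.28
position: [0.4733, 0.0703, 0.0508]
orientation: [[0.997, 0.078, 0.001], [0.078, -0.997, 0.0], [0.001, 0.0, -1.0]]
contact_force: [-1.3, 0.4, 3.2]
width: 0.0393
grip_force: 26.9
```

apply_moves([
  [[0, 0, 0.5], 0],
  [[0, 0, 1], 0],
  [[0, 0, 1], 0],
])

```text
t: 14.65
position: [0.4733, 0.0703, 0.0501]
orientation: [[0.997, 0.078, 0.001], [0.078, -0.997, -0.0], [0.001, 0.0, -1.0]]
contact_force: [-4.5, 0.9, 7.9]
width: 0.0395
grip_force: 27.4
```

apply_moves([
  [[0, 0, 0.3], 0],
  [[0, 0, 0.6], 0],
  [[0, 0, 0.6], 0],
])

```text
t: 15.02
position: [0.4733, 0.0703, 0.0499]
orientation: [[0.997, 0.078, 0.001], [0.078, -0.997, -0.0], [0.001, 0.0, -1.0]]
contact_force: [-5.3, 0.9, 10.8]
width: 0.0397
grip_force: 27.8
```

The lever has bottomed out with a firm stop at 11 N. I'm releasing and backing off upward.

apply_moves([
  [[0, 0, 0], 0],
  [[0, 0, 0], 0],
  [[0, 0, 0], 0],
  [[0, 0, 0], 0],
], claw=-1)

```text
t: 15.52
position: [0.4729, 0.0703, 0.0489]
orientation: [[0.997, 0.078, -0.0], [0.078, -0.997, -0.0], [-0.0, 0.0, -1.0]]
contact_force: [-0.4, -0.9, -0.2]
width: 0.0854
grip_force: 0.0
```

apply_moves([
  [[0, 0, -15], 0],
  [[0, 0, -40], 0],
  [[0, 0, -60], 0],
  [[0, 0, -60], 0],
])

```text
t: 16.02
position: [0.4744, 0.0701, 0.1114]
orientation: [[0.997, 0.078, 0.004], [0.078, -0.997, -0.001], [0.004, 0.001, -1.0]]
contact_force: [0.1, 0.4, -0.2]
width: 0.0856
grip_force: 0.0
```

apply_moves([
  [[0, 0, 0], 0],
  [[0, 0, 0], 0],
  [[0, 0, 0], 0],
  [[0, 0, 0], 0],
  [[0, 0, 0], 0],
  [[0, 0, 0], 0],
  [[0, 0, 0], 0],
], claw=1)

```text
t: 16.9
position: [0.473, 0.0703, 0.1091]
orientation: [[0.997, 0.078, 0.0], [0.078, -0.997, -0.0], [0.0, 0.0, -1.0]]
contact_force: [0.2, 0.2, 0.0]
width: -0.0001
grip_force: 0.0
```

```bash
python3 - <<'E'
from h import *
W=snapshot("wrist");S=snapshot("scene")
b=cv2.resize(S["img"][180:280,240:373],(800,600),interpolation=cv2.INTER_CUBIC)
cv2.imwrite("pics/s3.png",np.vstack([b[:,:],])); cv2.imwrite("pics/w3.png",W["img"])
o=status.observe();print(o["position"],o["t"],o["contact_force"],o["width"])
E
```

```text
[0.473  0.0703 0.1091] 17.0 [-0.028   0.3761 -0.2426] -5.8668225733246604e-05
```

View pics/s3.png

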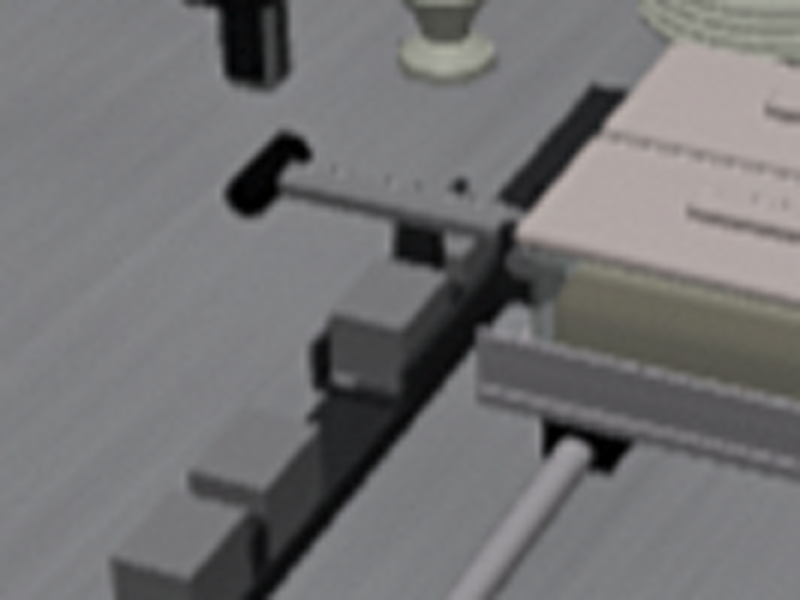

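View pics/w3.png

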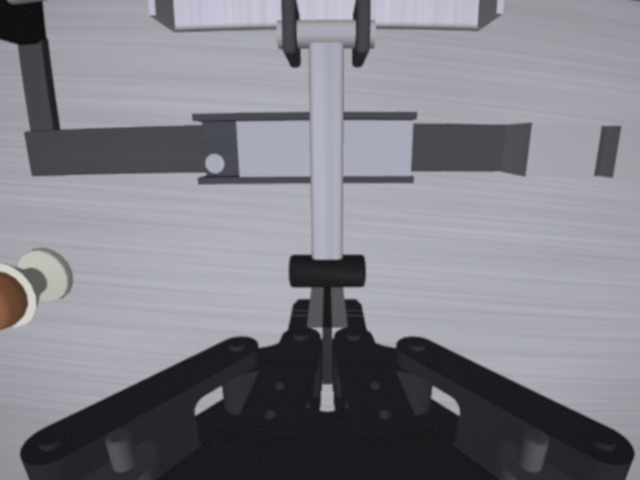

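The pictures show the lever level with the tooth in the slot: the handle is at (328,271) in the wrist view and the arm crosses the strip. I'll confirm with one gentle push from above with shut fingers.

apply_moves([
  [[0, 0, 10], 0],
  [[0, 0, 20], 0],
  [[0, 0, 26], 0],
  [[0, 0, 28], 0],
  [[0, 0, 29], 0],
  [[0, 0, 29], 0],
])

```text
t: 17.75
position: [0.4732, 0.0702, 0.0803]
orientation: [[0.997, 0.078, 0.0], [0.078, -0.997, -0.0], [0.0, 0.0, -1.0]]
contact_force: [-0.3, -1.1, -0.1]
width: 0.0004
grip_force: 0.0
```

apply_moves([
  [[0, 0, 0.5], 0],
  [[0, 0, 1], 0],
  [[0, 0, 1], 0],
])

```text
t: 18.12
position: [0.473, 0.0703, 0.0791]
orientation: [[0.997, 0.078, -0.0], [0.078, -0.997, -0.0], [-0.0, 0.0, -1.0]]
contact_force: [-0.1, 0.2, -0.1]
width: -0.0003
grip_force: 0.0
```

apply_moves([
  [[0, 0, 0.4], 0],
  [[0, 0, 0.8], 0],
  [[0, 0, 0.8], 0],
])

```text
t: 18.5
position: [0.473, 0.0703, 0.0783]
orientation: [[0.997, 0.078, 0.0], [0.078, -0.997, -0.0], [0.0, 0.0, -1.0]]
contact_force: [0.4, -0.7, 0.9]
width: 0.0003
grip_force: 0.3
```

apply_moves([
  [[0, 0, 0.4], 0],
  [[0, 0, 0.8], 0],
  [[0, 0, 0.8], 0],
])

```text
t: 18.88
position: [0.473, 0.0703, 0.078]
orientation: [[0.997, 0.078, 0.0], [0.078, -0.997, -0.0], [0.0, 0.0, -1.0]]
contact_force: [-3.8, -0.4, 5.9]
width: 0.0
grip_force: 3.1
```

apply_moves([
  [[0, 0, 0.3], 0],
  [[0, 0, 0.6], 0],
  [[0, 0, 0.6], 0],
])

```text
t: 19.25
position: [0.4731, 0.0702, 0.0777]
orientation: [[0.997, 0.078, 0.0], [0.078, -0.997, -0.0], [0.0, 0.0, -1.0]]
contact_force: [-3.5, -0.0, 9.4]
width: -0.0003
grip_force: 4.7
```

apply_moves([
  [[0, 0, -10], 0],
  [[0, 0, -40], 0],
  [[0, 0, -80], 0],
  [[0, 0, -100], 0],
  [[0, 0, -100], 0],
  [[0, 0, -100], 0],
  [[0, 0, -100], 0],
])

```text
t: 20.12
position: [0.4723, 0.0704, 0.1754]
orientation: [[0.997, 0.078, -0.002], [0.078, -0.997, 0.0], [-0.002, -0.0, -1.0]]
contact_force: [-0.1, -0.7, -0.5]
width: -0.0002
grip_force: 0.0
```

```bash
python3 -c "
from plant import job;print(job.job_done())"
```

```text
the job is handed in; nothing more can be done
None
```

The carriage is locked in the serving catch with the lever pushed fully down to a firm stop (about 11 N at most on the handle); I never touched the egg cup, jar or saucers, and handed the job in at about 20 s with the arm clear.

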